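Rewind the filter press and take out the spent cartridge

ROBOT

A 6-joint arm with a two-finger parallel gripper is mounted at the origin on the work surface. World frame = base frame: x ahead of the robot, y to its left, z up, the work surface at z = 0. Lengths are in m, angles in rad, forces in N, time in s.
With the tool pointing down it reaches from about 0.375 to 0.975 m from the base axis. Payload 3.8 kg.
Tool frame: the origin (TCP) lies midway between the tips of the shut fingers; the grasp point (between the pads) lies 19 mm behind it; x points along the fingers, y is the direction in which the jaws open and shut, and the axes are right-handed (so a half turn about x gives the same grasp; the last joint's range is limited). The gripper opens to 85 mm and grips with 20 to 120 N. Pads are 22 mm wide; open, the fingers measure 114 mm over their backs; the gripper's body (76 mm by 85 mm) begins 54 mm behind the grasp point. The pads swing forward as they close: fully open they stand 13 mm farther back than shut.
Start: joints at [1.192, 0.264, 1.604, -0, 1.274, -0.037], TCP at [0.226, 0.636, 0.231] pointing down, gripper open.
Joint ranges: [-2.63, 2.63], [-0.94, 2.18], [0.31, 2.57], [-1.31, 4.45], [0, 2.66], [-2.55, 2.55]. Speed limits (rad/s): [2.57, 2.57, 3.14, 3.14, 3.14, 3.14].

INTERFACE

Orientations are given as a rotation vector (axis times angle).
In Python, from workcell import read_state, read_camera, get_calibration, finish_job gives the robot as it stands. The module is installed in compiled form; this text tells all that it offers.
- The arm moves only by the shell command python3 -m creep 'ROWS' [FORCE]. ROWS is JSON, a list of rows, each a list of 3 entries, a list of its own where there are three numbers: the closure in counts, from 0 (fully open) to 255 (shut), then the shift along the world's x, y, z in mm, then the turn about the world's z in rad. In form: [[hand, [tx, ty, tz], spin], ...]. A call has exactly 8 rows; each row shifts and turns the commanded pose from where the row before left it; what a row does not reach is not made up. A row lasts 1/12 s, in which the tool goes at most 41.7 mm and 7.16 degrees, less where a joint would pass 70% of its speed; a pose out of reach is approached as far as the arm can. A call is refused whole if a number of a shift passes 41.7 or a number of a turn 0.125, either way. A call with a gripper value outside its range is refused whole. The fingers move at their own pace and stop on an object; FORCE is the grip in N (left out, the last holds). Time passes only in rows, so rows that do not move let the fingers close, or fill a call up. It gives the time, the measured TCP pose, the force and the opening at its end, in the units of the state.
- read_state(): the state, without advancing time (a new reading comes with each control period).
- read_camera(name): name is "scene" or "top"; returns (picture, depth): 384x512x3 uint8, blue, green, red; 384x512 float32, m along the optical axis (not along the pixel's ray), 0 where there is no reading.
- get_calibration(name): a dict with "K" (3x3 intrinsics, pixels), "k1" (the pictures are not rectified: a ray, as slopes to the right and down, at radius r is drawn at 1 + k1 r^2 times it, then the intrinsics apply), "eye" and "orientation" of the camera in the world. Camera axes: x right, y down, z forward; pixel columns grow to the right and rows downward; lengths in m; the calibration is good to about 2 mm. A picture is of the moment at which its call begins. get_calibration takes no time and is no camera call.
- finish_job(): hands the job in, once; it reports no verdict.
The state is a dict: "time": time; "q": joint angles; "joint_vel": joint speeds; "joint_torque": joint torques, N m; "tool_pos": TCP position; "tcp_rot": TCP orientation; "wrist_force": force on the tool from outside, world axes, zero at the start; "torque": the same for the moment, N m; "width": opening from 0.0 (shut) to 1.0 (fully open).
Only numpy, scipy, OpenCV 4.12 (cv2) and the standard library are available. Lean on these libraries where they do the work, as an engineer would, in place of code of your own. Each camera call takes 0.05 s, during which the arm holds its last target.

TASK

Turn the filter press's rewind crank clockwise (seen from above) until its stiff resistance suddenly drops away, and stop there: the orange-capped spent filter cartridge is then unlocked. Lift it straight out of its well without wrenching it against the press if it is still held, and set it gently down, upright, in the yellow tray; leave the other things on the bench where they are.

Things in the scene. Friction and masses are not known exactly. Their poses are not given: they have to be found in the camera images.
- crank_axis (a point): Point on the crank's vertical axis, 109 mm above the bench (height of the knob's middle), on the filter press; yaw = the press's yaw. Clockwise from above (yellow arrow), 0.3 to 3 turns are needed, different each time and unseen. While stiff it takes 7 to 12 N at the knob; within 30 degrees it falls to under 3 N. Half a turn later it would grow stiff again and the cartridge is locked once more.
- knob_mid (a point): Middle of the crank's knob: an upright black cylinder, 18 mm in diameter and 38 mm tall, spinning freely on its pin 45 mm from the crank axis. It stands on the aluminium crank arm (top of the arm 88 mm above the bench; knob from 90 to 128 mm).
- spent_mid (a point): Centre (half-way up) of the spent filter cartridge: white upright cylinder, diameter 40 mm, height 110 mm with its orange cap (top 16 mm, diameter 36 mm), about 160 g. It stands in a 45 mm square well of the press, underside 30 mm above the bench, top 65 mm clear of the housing. While locked by hidden pins it has 3 mm of play upwards; pulling harder damages them.
- tray: Yellow open tray, fixed on the bench, outside 160 (x) x 140 (y) x 45 mm high, walls and floor 5 mm thick; origin at the centre of its underside.
- fresh1_mid (a point): Centre of a fresh cartridge with a green cap, same shape as the spent one, standing on the bench; leave alone.
- fresh2_mid (a point): Centre of a second fresh cartridge with a green cap; leave alone.
- bottle1: Clear bottle, blue cap, 64 mm in diameter, 130 mm tall; origin under its centre; leave alone.
- bottle2: Amber bottle, blue cap, 64 mm in diameter, 130 mm tall; origin under its centre; leave alone.
- press: Fixed blue filter press, 160 (x) x 300 (y) mm, top 75 mm above the bench; origin at the centre of its underside. Crank axis at y = +75 mm, centre of the cartridge's 45 mm deep well at y = -85 mm, both at x = 0. Going light means that the lock pins in the well have let the cartridge go.
There are look-alikes about, which are no part of the job. Leave any pink or red look-alike of the part that bears spent_mid alone.

How it is judged:
By the outcome, as a careful person would: the job done as asked, in the order asked, and still so for the second after the job is handed in, with the robot touching nothing.
It also fails if it takes over 72 s, if anything falls off the work surface, if the arm or the gripper's body presses on something with over 40 N, if the wrist force passes 120 N, or if a joint passes its speed limit or range.

## Working session

There is one attempt and no reset: what is moved stays moved. The work goes in short steps, Python scripts to look and compute and a shell command to move; the robot and the scene stay as the last step left them, time stands still between calls to the robot, and variables do not carry over. Pictures are saved under pics/ and viewed, and the job is handed in when it is done.

```bash
mkdir -p pics; cat > h.py <<'E'
import numpy as np, cv2
from scipy.spatial.transform import Rotation as R
from workcell import read_state, read_camera, get_calibration, finish_job
def cal(n):
    c=get_calibration(n); return c
def pose(c):
    o=np.array(c["orientation"],float)
    Rm=o if o.shape==(3,3) else (R.from_rotvec(o).as_matrix() if o.size==3 else R.from_quat(o).as_matrix())
    return Rm,np.array(c["eye"],float)
def cloud(n,depth):
    c=cal(n);K=np.array(c["K"],float)
    h,w=depth.shape
    v,u=np.mgrid[0:h,0:w]
    p=np.stack([u.ravel(),v.ravel()],1).astype(np.float64)[:,None]
    s=cv2.undistortPoints(p,K,np.array([c["k1"],0,0,0.]))[:,0]
    Rm,e=pose(c)
    P=np.c_[s,np.ones(len(s))]*depth.ravel()[:,None]
    return (P@Rm.T+e).reshape(h,w,3)
E
python3 - <<'E'
from h import *
s=read_state();print({k:np.round(v,3).tolist() for k,v in s.items()})
for n in("scene","top"):
    print(get_calibration(n))
    p,d=read_camera(n);cv2.imwrite(f"pics/{n}0.png",p);np.savez(f"{n}0.npz",p=p,d=d)
E
```

```text
{'time': 0.0, 'q': [1.192, 0.265, 1.605, 0.0, 1.274, -0.037], 'joint_vel': [0.0, -0.0, -0.001, -0.002, -0.001, -0.002], 'joint_torque': [0.002, -51.513, -36.731, 0.0, 0.013, -0.0], 'tool_pos': [0.226, 0.635, 0.23], 'tcp_rot': [0.267, 1.555, -0.27], 'wrist_force': [0.25, 0.769, -0.231], 'torque': [0.03, 0.034, -0.062], 'width': 0.998}
{'K': array([[379.55521462,   0.        , 253.07686603],
       [  0.        , 379.55521462, 190.26204305],
       [  0.        ,   0.        ,   1.        ]]), 'k1': -4.4536820484311435e-05, 'eye': array([1.13457761, 0.45025825, 0.85307334]), 'orientation': array([-1.28864058, -2.32859452,  0.8997558 ])}
{'K': array([[364.93258658,   0.        , 256.79674714],
       [  0.        , 364.93258658, 186.68166617],
       [  0.        ,   0.        ,   1.        ]]), 'k1': -0.07862194242303147, 'eye': array([0.49853384, 0.06517077, 1.27472931]), 'orientation': array([-2.15166655,  2.18458686, -0.08793738])}
```

View pics/scene0.png

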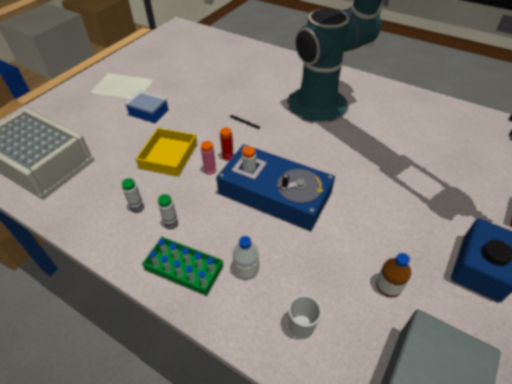

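View pics/top0.png

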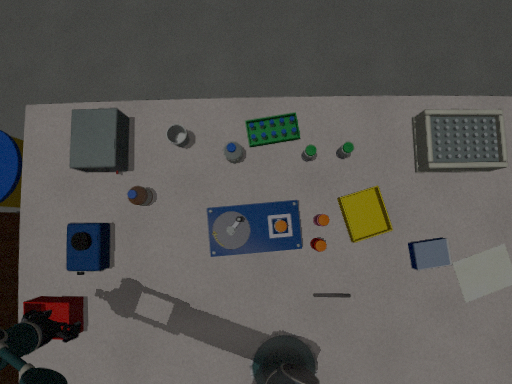

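The scene camera shows the blue press with its crank disc at about (300,185). The orange-capped cartridge in the well is at (249,158), the yellow tray at (167,150), and pink and red look-alikes at (208,157) and (227,143). In the top view the crank axis is near (231,229), the knob near (239,219), the spent cap near (281,227) and the tray at (365,214).

```bash
python3 - <<'E'
from h import *
z=np.load("top0.npz");p,d=z["p"],z["d"];C=cloud("top",d)
big=cv2.resize(p[185:265,195:400],None,fx=3.9,fy=3.9,interpolation=cv2.INTER_CUBIC);cv2.imwrite("pics/topz.png",big)
z2=np.load("scene0.npz");p2=z2["p"]
cv2.imwrite("pics/scz.png",cv2.resize(p2[110:230,130:350],None,fx=3.6,fy=3.6,interpolation=cv2.INTER_CUBIC))
hsv=cv2.cvtColor(p,cv2.COLOR_BGR2HSV)
# press
b=((hsv[...,0]>100)&(hsv[...,0]<125)&(hsv[...,1]>120)).astype(np.uint8)
b[:, :200]=0;b[:,310:]=0;b[:195]=0;b[262:]=0
m=(b>0)&(abs(C[...,2]-.075)<.008)
print("press z",np.median(C[m][:,2]))
q=C[m][:,:2].astype(np.float32)
r=cv2.minAreaRect(q);print("press",r)
y=(hsv[...,0]>20)&(hsv[...,0]<35)&(hsv[...,1]>150);y[:,:330]=0;y[:,400:]=0
mt=y&(C[...,2]>.03)&(C[...,2]<.055);print("trayrim",cv2.minAreaRect(C[mt][:,:2].astype(np.float32)),np.median(C[mt][:,2]))
mf=y&(C[...,2]<.03);print("floor",cv2.minAreaRect(C[mf][:,:2].astype(np.float32)),np.median(C[mf][:,2]))
for n,(u0,u1,v0,v1) in dict(spent=(270,292,217,238),pink=(312,332,210,230),red=(308,330,234,252),f1=(300,320,143,162),f2=(338,356,140,160),b1=(222,245,140,165),b2=(125,150,183,206),knob=(215,255,205,250)).items():
    c=C[v0:v1,u0:u1].reshape(-1,3)
    zt=np.percentile(c[:,2],98); k=c[c[:,2]>(.105 if n=="knob" else zt-.008)]
    print(n,"ztop",zt.round(4),len(k),np.median(k,0).round(4),((k.max(0)+k.min(0))/2).round(4),np.ptp(k,axis=0).round(3))
E
```

```text
press z 0.07518712546486883
press ((0.4752558469772339, 0.08979586511850357), (0.15724718570709229, 0.29632848501205444), 4.2840070724487305)
trayrim ((0.51694256067276, -0.2878934144973755), (0.15778008103370667, 0.1402876228094101), 16.067100524902344) 0.04322843827270462
floor ((0.5167824625968933, -0.2866007685661316), (0.15512147545814514, 0.13750311732292175), 16.580669403076172) 0.00598474275198746
spent ztop 0.1429 106 [0.4827 0.0078 0.1401] [0.4826 0.0286 0.7049] [0.034 0.073 1.14 ]
pink ztop 0.1132 101 [ 0.5003 -0.1307  0.1101] [ 0.499 -0.041  0.69 ] [0.035 0.212 1.169]
red ztop 0.1135 103 [ 0.4183 -0.1194  0.1102] [ 0.4491 -0.0367  0.6904] [0.099 0.204 1.169]
f1 ztop 0.1134 95 [ 0.7245 -0.0964  0.1105] [ 0.6214 -0.0252  0.6903] [0.246 0.181 1.169]
f2 ztop 0.1127 99 [ 0.7339 -0.2202  0.1104] [ 0.6253 -0.0862  0.6898] [0.253 0.303 1.17 ]
b1 ztop 0.1327 68 [0.7339 0.16   0.1297] [0.6229 0.1199 0.7   ] [0.249 0.109 1.149]
b2 ztop 0.1319 65 [0.5882 0.4765 0.1293] [0.5499 0.2779 0.6997] [0.103 0.425 1.15 ]
knob ztop 0.1009 35 [0.5046 0.1352 0.1296] [0.5062 0.1049 0.6905] [0.016 0.079 1.169]
```

```bash
ls pics
```

```text
scene0.png
scz.png
top0.png
topz.png
```

View pics/topz.png

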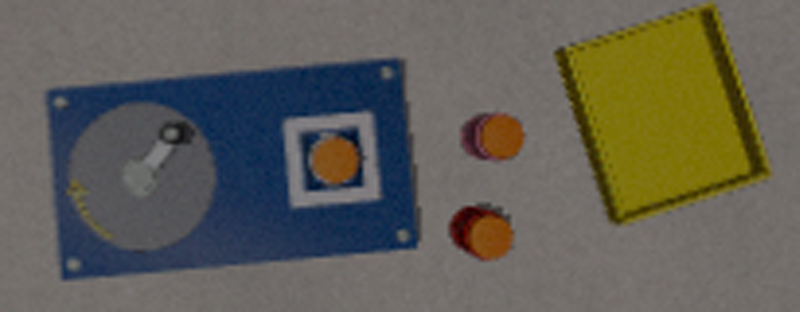

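View pics/scz.png

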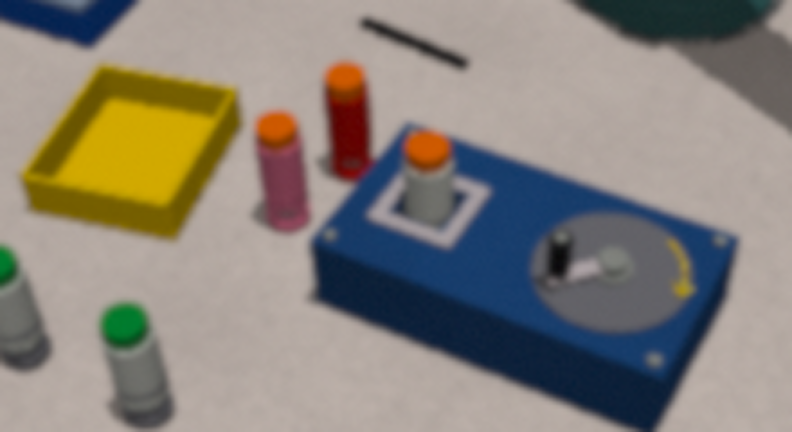

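```bash
python3 - <<'E'
from h import *
s=read_state();M=R.from_rotvec(s["tcp_rot"]).as_matrix();print(M.round(3),s["tool_pos"])
# refined press: rim corners
yaw=np.radians(4.28);c=np.array([.4753,.0898]);ax=c+.075*np.array([-np.sin(yaw),np.cos(yaw)]);w=c-.085*np.array([-np.sin(yaw),np.cos(yaw)])
z=np.load("top0.npz");p,d=z["p"],z["d"];C=cloud("top",d)
g=cv2.cvtColor(p,cv2.COLOR_BGR2HSV)
# second view
z2=np.load("scene0.npz");p2,d2=z2["p"],z2["d"];C2=cloud("scene",d2)
def reg(Cl,xy,r,z0,z1):
    k=(np.hypot(Cl[...,0]-xy[0],Cl[...,1]-xy[1])<r)&(Cl[...,2]>z0)&(Cl[...,2]<z1);return Cl[k]
for n,Cl in(("top",C),("sc",C2)):
    for nm,xy,r,a,b in(("knob",ax,.07,.118,.14),("spent",w,.035,.13,.15),("spentside",w,.035,.085,.12)):
        k=reg(Cl,xy,r,a,b)
        if len(k)>3:print(n,nm,len(k),np.median(k,0).round(4),k.min(0).round(4),k.max(0).round(4))
    # disc: gray at z .075..; fit circle
print("axis",ax,"well",w)
m=(g[...,1]<80)&(abs(C[...,2]-.076)<.008)&(np.hypot(C[...,0]-ax[0],C[...,1]-ax[1])<.075)
print("disc",cv2.minEnclosingCircle(C[m][:,:2].astype(np.float32)),C[m].mean(0),m.sum())
m=(g[...,1]<80)&(abs(C[...,2]-.076)<.008)&(np.hypot(C[...,0]-w[0],C[...,1]-w[1])<.055)
print("wellframe",cv2.minAreaRect(C[m][:,:2].astype(np.float32)))
E
```

```text
[[-0.001  0.335  0.942]
 [-0.002  0.942 -0.335]
 [-1.    -0.002 -0.   ]] [0.22598608 0.63531167 0.23008132]
top knob 25 [0.5047 0.1383 0.1286] [0.4984 0.1293 0.122 ] [0.5141 0.1447 0.1323]
top spent 105 [0.4813 0.0077 0.1401] [ 0.4656 -0.0111  0.1344] [0.4996 0.0234 0.1454]
top spentside 5 [0.4873 0.0249 0.1187] [ 0.4743 -0.003   0.0937] [0.4995 0.0257 0.1199]
sc knob 38 [0.5083 0.1416 0.1267] [0.4959 0.1321 0.1188] [0.5147 0.1487 0.1315]
sc spent 117 [0.4858 0.0109 0.1395] [ 0.4637 -0.0072  0.1301] [0.5017 0.0275 0.1432]
sc spentside 117 [0.4972 0.0188 0.1029] [ 0.4717 -0.0099  0.0858] [0.5037 0.0291 0.1191]
axis [0.4697027  0.16459084] well [0.4816436  0.00503704]
disc ((0.46957334876060486, 0.17181168496608734), 0.06782547384500504) [0.46838209 0.16617362 0.07660348] 1008
wellframe ((0.48232054710388184, 0.005279239267110825), (0.07472425699234009, 0.07659391313791275), 4.266786575317383)
```

```bash
python3 -m creep '[[0,[17.5,-31.1,0],-0.072],[0,[17.5,-31.1,0],-0.072],[0,[17.5,-31.1,0],-0.072],[0,[17.5,-31.1,0],-0.072],[0,[17.5,-31.1,0],-0.072],[0,[17.5,-31.1,0],-0.072],[0,[17.5,-31.1,0],-0.072],[0,[17.5,-31.1,0],-0.072]]' 40; python3 -m creep '[[0,[17.5,-31.1,0],-0.072],[0,[17.5,-31.1,0],-0.072],[0,[17.5,-31.1,0],-0.072],[0,[17.5,-31.1,0],-0.072],[0,[17.5,-31.1,0],-0.072],[0,[17.5,-31.1,0],-0.072],[0,[17.5,-31.1,0],-0.072],[0,[17.5,-31.1,0],-0.072]]'
```

```text
time: 0.77
tool_pos: [0.3664, 0.3853, 0.2308]
tcp_rot: [0.718, 1.449, -0.719]
wrist_force: [-0.4, 0.5, 0.9]
width: 1.003
time: 1.43
tool_pos: [0.5064, 0.1366, 0.2309]
tcp_rot: [1.155, 1.243, -1.155]
wrist_force: [0.5, 0.1, 0.3]
width: 0.997
```

```bash
python3 -m creep '[[0,[0,0,0],0],[0,[0,0,-20],0],[0,[0,0,-25],0],[0,[0,0,-25],0],[0,[0,0,-10],0],[0,[0,0,0],0],[0,[0,0,0],0],[0,[0,0,0],0]]'
python3 - <<'E'
from h import *
s=read_state();print(R.from_rotvec(s["tcp_rot"]).as_matrix().round(3),s["tool_pos"],s["q"],s["time"])
p,d=read_camera("scene");cv2.imwrite("pics/s1.png",cv2.resize(p[60:240,130:390],None,fx=3,fy=3,interpolation=cv2.INTER_CUBIC))
E
```

```text
time: 2.1
tool_pos: [0.5072, 0.1388, 0.1527]
tcp_rot: [1.153, 1.244, -1.15]
wrist_force: [-1.1, 0.2, -0.4]
width: 1.0
[[ 0.002  0.997  0.077]
 [ 0.     0.077 -0.997]
 [-1.     0.002 -0.   ]] [0.50718933 0.13884061 0.15269957] [2.19819965e-01 4.50510171e-02 2.00610529e+00 1.63268144e-05
 1.08834927e+00 1.42296748e-01] 2.1
```

View pics/s1.png

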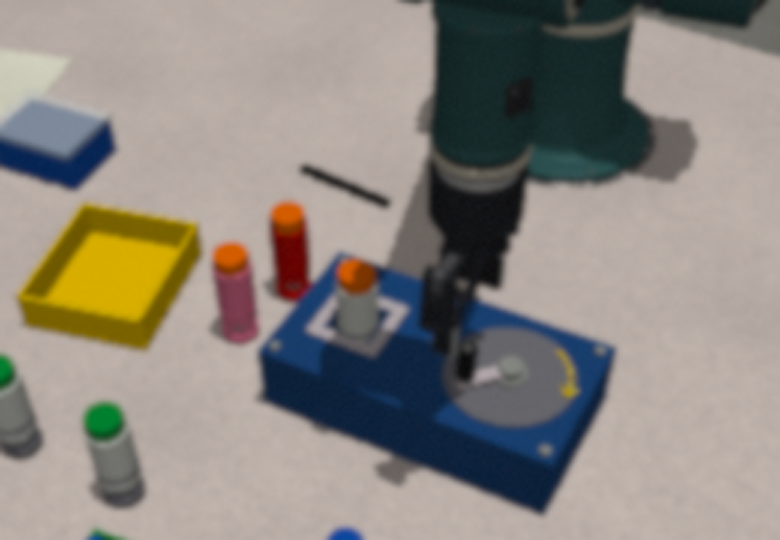

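The open jaws (crop about (440,290)) stand above and around the knob at crop (465,360). Next I go down and close.

```bash
python3 -m creep '[[0,[-1.5,-0.5,-15],0],[0,[0,0,-20],0],[0,[0,0,-15],0],[0,[0,0,-6],0],[120,[0,0,0],0],[200,[0,0,0],0],[255,[0,0,0],0],[255,[0,0,0],0]]' 40;python3 -m creep '[[255,[0,0,0],0],[255,[0,0,0],0],[255,[0,0,0],0],[255,[0,0,0],0],[255,[0,0,0],0],[255,[0,0,0],0],[255,[0,0,0],0],[255,[0,0,0],0]]'
python3 - <<'E'
from h import *
s=read_state();print(s["tool_pos"],s["wrist_force"],s["width"],s["time"])
p,d=read_camera("scene");cv2.imwrite("pics/s2.png",cv2.resize(p[60:240,130:390],None,fx=3,fy=3,interpolation=cv2.INTER_CUBIC))
E
```

```text
time: 2.82
tool_pos: [0.506, 0.1382, 0.0968]
tcp_rot: [1.154, 1.243, -1.15]
wrist_force: [0.0, 0.0, 0.6]
width: 0.454
time: 3.48
tool_pos: [0.5055, 0.138, 0.0963]
tcp_rot: [1.153, 1.244, -1.151]
wrist_force: [-0.5, -0.3, 6.6]
width: 0.196
[0.50546602 0.13799296 0.09625467] [-0.5411185  -0.31554027  6.61775184] 0.19599752067386508 3.4833
```

View pics/s2.png

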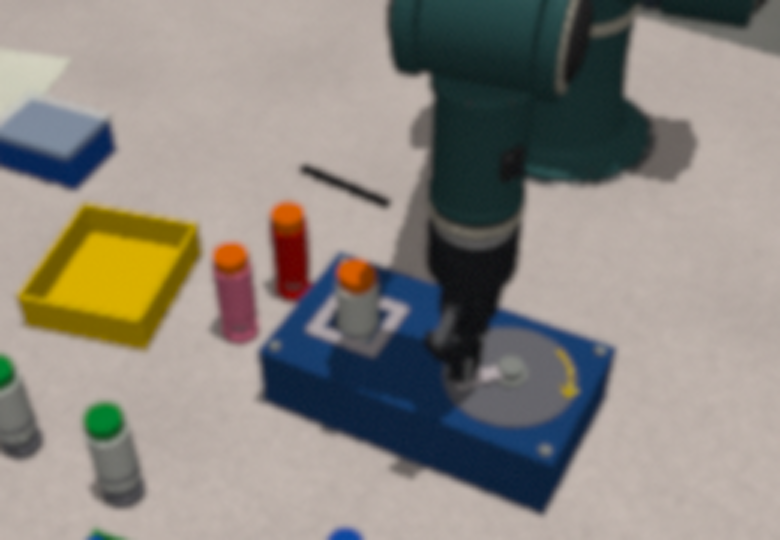

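```bash
cat > oct.py <<'E'
from h import *
import sys
def rows(a0,r=45,n=8,st=5.625,e=(0,0)):
    a=np.radians(a0-st*np.arange(n+1));P=np.c_[np.cos(a),np.sin(a)]*r
    P=np.round(P-P[0],1);return np.round(np.diff(P,axis=0),1).tolist()
if __name__=="__main__":
  for k in range(8):
    a=-36.8-45*k; print(round(a,1),rows(a))
E
python3 oct.py
```

```text
-36.8 [[-2.8, -3.4], [-3.2, -3.1], [-3.4, -2.8], [-3.7, -2.4], [-3.9, -2.1], [-4.0, -1.7], [-4.3, -1.2], [-4.3, -0.9]]
-81.8 [[-4.4, -0.4], [-4.4, 0.0], [-4.4, 0.5], [-4.3, 0.8], [-4.3, 1.3], [-4.0, 1.7], [-3.9, 2.1], [-3.7, 2.5]]
-126.8 [[-3.4, 2.8], [-3.1, 3.2], [-2.8, 3.4], [-2.4, 3.7], [-2.1, 3.9], [-1.7, 4.0], [-1.2, 4.3], [-0.9, 4.3]]
-171.8 [[-0.4, 4.4], [0.0, 4.4], [0.5, 4.4], [0.8, 4.3], [1.3, 4.3], [1.7, 4.0], [2.1, 3.9], [2.5, 3.7]]
-216.8 [[2.8, 3.4], [3.2, 3.1], [3.4, 2.8], [3.7, 2.4], [3.9, 2.1], [4.0, 1.7], [4.3, 1.2], [4.3, 0.9]]
-261.8 [[4.4, 0.4], [4.4, 0.0], [4.4, -0.5], [4.3, -0.8], [4.3, -1.3], [4.0, -1.7], [3.9, -2.1], [3.7, -2.5]]
-306.8 [[3.4, -2.8], [3.1, -3.2], [2.8, -3.4], [2.4, -3.7], [2.1, -3.9], [1.7, -4.0], [1.2, -4.3], [0.9, -4.3]]
-351.8 [[0.4, -4.4], [0.0, -4.4], [-0.5, -4.4], [-0.8, -4.3], [-1.3, -4.3], [-1.7, -4.0], [-2.1, -3.9], [-2.5, -3.7]]
```

```bash
python3 -m creep '[[255,[-2.8,-3.4,0],0],[255,[-3.2,-3.1,0],0],[255,[-3.4,-2.8,0],0],[255,[-3.7,-2.4,0],0],[255,[-3.9,-2.1,0],0],[255,[-4.0,-1.7,0],0],[255,[-4.3,-1.2,0],0],[255,[-4.3,-0.9,0],0]]'
```

```text
time: 4.2
tool_pos: [0.4789, 0.1219, 0.0964]
tcp_rot: [1.16, 1.24, -1.144]
wrist_force: [10.1, 7.0, -3.8]
width: 0.199
```

```bash
python3 -m creep '[[255,[-4.4,-0.4,0],0],[255,[-4.4,0,0],0],[255,[-4.4,0.5,0],0],[255,[-4.3,0.8,0],0],[255,[-4.3,1.3,0],0],[255,[-4.0,1.7,0],0],[255,[-3.9,2.1,0],0],[255,[-3.7,2.5,0],0]]'
```

```text
time: 4.87
tool_pos: [0.4461, 0.1282, 0.0964]
tcp_rot: [1.156, 1.237, -1.145]
wrist_force: [11.8, -2.8, -3.3]
width: 0.196
```

```bash
python3 -m creep '[[255,[-3.4,2.8,0],0],[255,[-3.1,3.2,0],0],[255,[-2.8,3.4,0],0],[255,[-2.4,3.7,0],0],[255,[-2.1,3.9,0],0],[255,[-1.7,4.0,0],0],[255,[-1.2,4.3,0],0],[255,[-0.9,4.3,0],0]]'
```

```text
time: 5.53
tool_pos: [0.4265, 0.1558, 0.0962]
tcp_rot: [1.15, 1.238, -1.15]
wrist_force: [5.3, -9.7, 5.4]
width: 0.195
```

```bash
python3 -m creep '[[255,[-0.4,4.4,0],0],[255,[0,4.4,0],0],[255,[0.5,4.4,0],0],[255,[0.8,4.3,0],0],[255,[1.3,4.3,0],0],[255,[1.7,4.0,0],0],[255,[2.1,3.9,0],0],[255,[2.5,3.7,0],0]]'
```

```text
time: 6.2
tool_pos: [0.4313, 0.1889, 0.096]
tcp_rot: [1.146, 1.244, -1.157]
wrist_force: [-7.2, -9.6, 16.6]
width: 0.19
```

```bash
python3 -m creep '[[255,[2.8,3.4,0.1],0],[255,[3.2,3.1,0.1],0],[255,[3.4,2.8,0.1],0],[255,[3.7,2.4,0.1],0],[255,[3.9,2.1,0.1],0],[255,[4.0,1.7,0],0],[255,[4.3,1.2,0],0],[255,[4.3,0.9,0],0]]'
```

```text
time: 6.87
tool_pos: [0.4583, 0.2095, 0.0961]
tcp_rot: [1.149, 1.251, -1.159]
wrist_force: [-13.0, 3.4, 14.8]
width: 0.196
```

```bash
python3 -m creep '[[255,[4.4,0.7,0],0],[255,[4.4,0.3,0],0],[255,[4.4,-0.2,0],0],[255,[4.3,-0.5,0],0],[255,[4.3,-1.0,0],0],[255,[4.0,-1.7,0],0],[255,[3.9,-2.1,0],0],[255,[3.7,-2.5,0],0]]'
```

```text
time: 7.53
tool_pos: [0.4935, 0.2046, 0.0962]
tcp_rot: [1.155, 1.25, -1.154]
wrist_force: [-7.1, 10.8, 7.6]
width: 0.198
```

```bash
python3 -m creep '[[255,[3.4,-2.8,0],0],[255,[3.1,-3.2,0],0],[255,[2.8,-3.4,0],0],[255,[2.4,-3.7,0],0],[255,[2.1,-3.9,0],0],[255,[1.7,-4.0,0],0],[255,[1.2,-4.3,0],0],[255,[0.9,-4.3,0],0]]'
```

```text
time: 8.2
tool_pos: [0.5142, 0.1757, 0.0964]
tcp_rot: [1.159, 1.246, -1.148]
wrist_force: [1.5, 12.6, 1.5]
width: 0.194
```

```bash
python3 -m creep '[[255,[0.4,-4.4,0],0],[255,[0,-4.4,0],0],[255,[-0.5,-4.4,0],0],[255,[-0.8,-4.3,0],0],[255,[-1.3,-4.3,0],0],[255,[-1.7,-4.0,0],0],[255,[-2.1,-3.9,0],0],[255,[-2.5,-3.7,0],0]]'
```

```text
time: 8.87
tool_pos: [0.5077, 0.1412, 0.0965]
tcp_rot: [1.159, 1.242, -1.146]
wrist_force: [8.4, 8.8, -3.0]
width: 0.197
```

One turn is done and the crank is still stiff at about 12 N tangential. I carry on.

```bash
python3 -m creep '[[255,[-2.8,-3.4,0],0],[255,[-3.2,-3.1,0],0],[255,[-3.4,-2.8,0],0],[255,[-3.7,-2.4,0],0],[255,[-3.9,-2.1,0],0],[255,[-4.0,-1.7,0],0],[255,[-4.3,-1.2,0],0],[255,[-4.3,-0.9,0],0]]'
```

```text
time: 9.53
tool_pos: [0.479, 0.1221, 0.0966]
tcp_rot: [1.158, 1.239, -1.145]
wrist_force: [11.4, 3.6, -5.2]
width: 0.195
```

```bash
python3 -m creep '[[255,[-4.4,-0.4,0],0],[255,[-4.4,0,0],0],[255,[-4.4,0.5,0],0],[255,[-4.3,0.8,0],0],[255,[-4.3,1.3,0],0],[255,[-4.0,1.7,0],0],[255,[-3.9,2.1,0],0],[255,[-3.7,2.5,0],0]]'
```

```text
time: 10.2
tool_pos: [0.4452, 0.1289, 0.0965]
tcp_rot: [1.154, 1.237, -1.147]
wrist_force: [10.9, -4.8, -3.9]
width: 0.196
```

```bash
python3 -m creep '[[255,[-3.4,2.8,0],0],[255,[-3.1,3.2,0],0],[255,[-2.8,3.4,0],0],[255,[-2.4,3.7,0],0],[255,[-2.1,3.9,0],0],[255,[-1.7,4.0,0],0],[255,[-1.2,4.3,0],0],[255,[-0.9,4.3,0],0]]'
```

```text
time: 10.87
tool_pos: [0.4261, 0.1572, 0.0963]
tcp_rot: [1.149, 1.238, -1.15]
wrist_force: [6.0, -10.1, 2.9]
width: 0.198
```

```bash
python3 -m creep '[[255,[-0.4,4.4,0],0],[255,[0,4.4,0],0],[255,[0.5,4.4,0],0],[255,[0.8,4.3,0],0],[255,[1.3,4.3,0],0],[255,[1.7,4.0,0],0],[255,[2.1,3.9,0],0],[255,[2.5,3.7,0],0]]'
```

```text
time: 11.53
tool_pos: [0.4335, 0.1923, 0.0963]
tcp_rot: [1.152, 1.242, -1.152]
wrist_force: [1.7, -2.3, 3.2]
width: 0.197
```

The resistance fell from about 12 N to about 1 N after roughly 1.5 turns. I stop here, hold for a moment, then open and lift off.

```bash
python3 -m creep '[[255,[0,0,0],0],[255,[0,0,0],0],[255,[0,0,0],0],[200,[0,0,0],0],[120,[0,0,0],0],[0,[0,0,0],0],[0,[0,0,0],0],[0,[0,0,0],0]]';python3 -m creep '[[0,[0,0,10],0],[0,[0,0,25],0],[0,[0,0,30],0],[0,[0,0,30],0],[0,[0,0,25],0],[0,[0,0,0],0],[0,[0,0,0],0],[0,[0,0,0],0]]'
```

```text
time: 12.2
tool_pos: [0.4313, 0.1929, 0.0949]
tcp_rot: [1.151, 1.246, -1.155]
wrist_force: [0.4, 0.4, -0.1]
width: 0.774
time: 12.87
tool_pos: [0.4322, 0.1931, 0.2156]
tcp_rot: [1.152, 1.245, -1.153]
wrist_force: [0.4, 0.3, -0.2]
width: 0.999
```

```bash
python3 -m creep '[[0,[7.2,-26.7,0],0],[0,[7.2,-26.7,0],0],[0,[7.2,-26.7,0],0],[0,[7.2,-26.7,0],0],[0,[7.2,-26.7,0],0],[0,[7.2,-26.6,0],0],[0,[7.1,-26.5,0],0],[0,[0,0,0],0]]'
python3 - <<'E'
from h import *
p,d=read_camera("top");cv2.imwrite("pics/t3.png",cv2.resize(p[185:265,195:400],None,fx=3.9,fy=3.9,interpolation=cv2.INTER_CUBIC))
C=cloud("top",d);k=(C[...,2]>.118)&(C[...,2]<.135)&(np.hypot(C[...,0]-.469,C[...,1]-.166)<.07);print(k.sum(),np.median(C[k],0),read_state()["tool_pos"])
p,d=read_camera("scene");cv2.imwrite("pics/s3.png",cv2.resize(p[60:240,130:390],None,fx=3,fy=3,interpolation=cv2.INTER_CUBIC))
E
```

```text
time: 13.53
tool_pos: [0.4825, 0.0029, 0.2138]
tcp_rot: [1.152, 1.244, -1.158]
wrist_force: [-0.3, 0.4, 0.0]
width: 1.003
26 [0.44945915 0.20627692 0.12824515] [0.48196923 0.00479535 0.21376767]
```

View pics/t3.png

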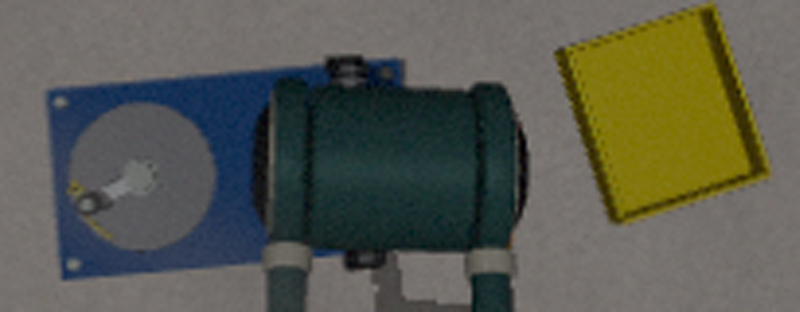

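View pics/s3.png

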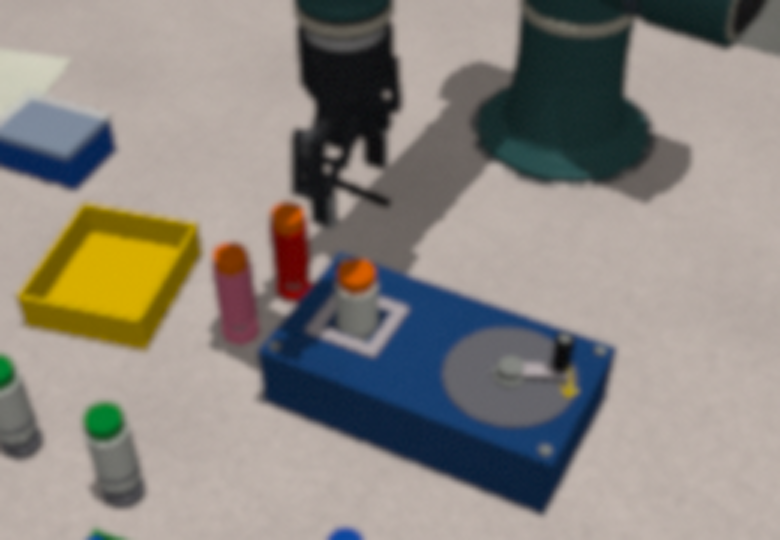

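The knob is now at about (0.449, 0.206). It coasted around 28° further clockwise on release, still well inside the half-turn free window. The jaws are centred over the cartridge in y, so I descend and grip with light force.

```bash
python3 -m creep '[[0,[0.5,1.7,-20],0],[0,[0,0,-30],0],[0,[0,0,-30],0],[0,[0,0,-25],0],[0,[0,0,-15],0],[0,[0,0,-5],0],[60,[0,0,0],0],[80,[0,0,0],0]]' 30;python3 -m creep '[[100,[0,0,0],0],[110,[0,0,0],0],[120,[0,0,0],0],[130,[0,0,0],0],[140,[0,0,0],0],[160,[0,0,0],0],[200,[0,0,0],0],[255,[0,0,0],0]]'
```

```text
time: 14.3
tool_pos: [0.4833, 0.0091, 0.0909]
tcp_rot: [1.151, 1.246, -1.152]
wrist_force: [-0.0, -0.7, 0.7]
width: 0.75
time: 14.97
tool_pos: [0.4837, 0.0083, 0.0917]
tcp_rot: [1.153, 1.244, -1.152]
wrist_force: [-2.1, -0.6, 5.2]
width: 0.459
```

```bash
python3 -m creep '[[255,[0,0,0],0],[255,[0,0,0],0],[255,[0,0,0],0],[255,[0,0,0.5],0],[255,[0,0,0.5],0],[255,[0,0,0.5],0],[255,[0,0,0.5],0],[255,[0,0,0],0]]'
python3 - <<'E'
from h import *
print(read_state()["time"])
p,d=read_camera("scene");cv2.imwrite("pics/s4.png",cv2.resize(p[60:240,130:390],None,fx=3,fy=3,interpolation=cv2.INTER_CUBIC))
E
```

```text
time: 15.63
tool_pos: [0.4831, 0.0084, 0.0924]
tcp_rot: [1.152, 1.245, -1.153]
wrist_force: [-0.1, 0.1, -2.3]
width: 0.459
15.6333
```

View pics/s4.png

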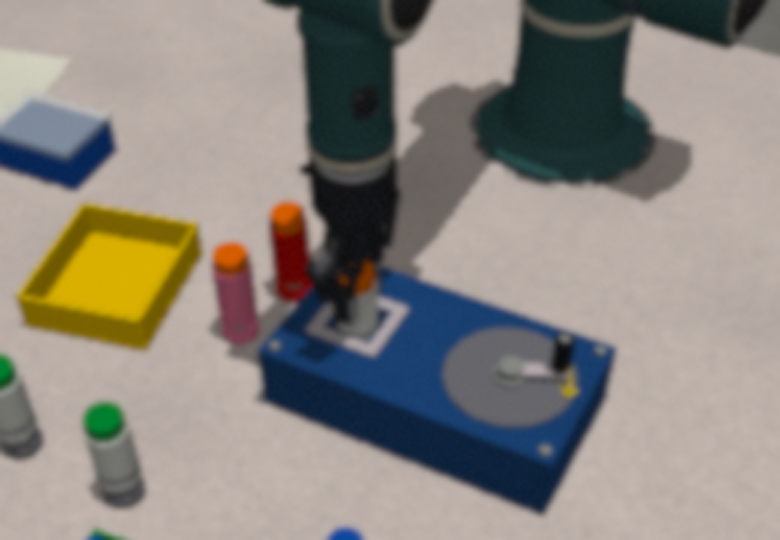

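The jaws hold the spent cartridge at crop (360,290), and Fz is about its own weight. I lift gently past the 3 mm of play and check the force.

```bash
python3 -m creep '[[255,[0,0,0.5],0],[255,[0,0,0.5],0],[255,[0,0,0.5],0],[255,[0,0,0.5],0],[255,[0,0,0.5],0],[255,[0,0,0.5],0],[255,[0,0,0],0],[255,[0,0,0],0]]'
```

```text
time: 16.35
tool_pos: [0.4835, 0.0083, 0.0958]
tcp_rot: [1.152, 1.245, -1.152]
wrist_force: [-0.0, 0.1, -1.5]
width: 0.457
```

```bash
python3 -m creep '[[255,[0,0,0.5],0],[255,[0,0,0.5],0],[255,[0,0,0.5],0],[255,[0,0,0.5],0],[255,[0,0,0.5],0],[255,[0,0,0.5],0],[255,[0,0,0],0],[255,[0,0,0],0]]'
```

```text
time: 17.02
tool_pos: [0.4835, 0.0083, 0.0988]
tcp_rot: [1.152, 1.245, -1.152]
wrist_force: [0.2, -0.0, -2.5]
width: 0.46
```

It is 7 mm up and carries only its own weight, so it is unlocked. I lift it out.

```bash
python3 -m creep '[[255,[0,0,4],0],[255,[0,0,8],0],[255,[0,0,10],0],[255,[0,0,12],0],[255,[0,0,12],0],[255,[0,0,12],0],[255,[0,0,10],0],[255,[0,0,6],0]]';python3 -m creep '[[255,[0,0,8],0],[255,[0,0,10],0],[255,[0,0,10],0],[255,[0,0,8],0],[255,[0,0,4],0],[255,[0,0,0],0],[255,[0,0,0],0],[255,[0,0,0],0]]'
```

```text
time: 17.68
tool_pos: [0.4846, 0.0083, 0.1753]
tcp_rot: [1.154, 1.242, -1.15]
wrist_force: [0.5, -0.1, -1.6]
width: 0.462
time: 18.35
tool_pos: [0.483, 0.0084, 0.2122]
tcp_rot: [1.152, 1.246, -1.153]
wrist_force: [0.2, -0.3, -2.4]
width: 0.462
```

```bash
python3 -m creep '[[255,[0.8,-7,0],0],[255,[1.5,-13,0],0],[255,[2.5,-22,0],0],[255,[2.5,-22,0],0],[255,[2.5,-22,0],0],[255,[2.5,-22,0],0],[255,[2.5,-22,0],0],[255,[2.5,-22,0],0]]';python3 -m creep '[[255,[2.5,-22,0],0],[255,[2.5,-22,0],0],[255,[2.5,-22,0],0],[255,[2.5,-22,0],0],[255,[2.5,-22,0],0],[255,[2.1,-18,0],0],[255,[1.5,-11,0],0],[255,[0.6,-5,0],0]]';python3 -m creep '[[255,[0,0,0],0],[255,[0,0,-5],0],[255,[0,0,-10],0],[255,[0,0,-15],0],[255,[0,0,-15],0],[255,[0,0,-10],0],[255,[0,0,-5],0],[255,[0,0,0],0]]'
python3 - <<'E'
from h import *
print(read_state()["tool_pos"],read_state()["time"])
p,d=read_camera("scene");cv2.imwrite("pics/s5.png",cv2.resize(p[40:220,80:340],None,fx=3,fy=3,interpolation=cv2.INTER_CUBIC))
E
```

```text
time: 19.02
tool_pos: [0.5003, -0.1451, 0.2121]
tcp_rot: [1.152, 1.246, -1.153]
wrist_force: [0.3, 0.3, -1.8]
width: 0.462
time: 19.68
tool_pos: [0.5171, -0.2894, 0.212]
tcp_rot: [1.153, 1.245, -1.154]
wrist_force: [0.2, -0.7, -2.2]
width: 0.454
time: 20.35
tool_pos: [0.5163, -0.2863, 0.1506]
tcp_rot: [1.152, 1.249, -1.153]
wrist_force: [0.2, 0.0, -1.4]
width: 0.456
[ 0.51627269 -0.28625454  0.15060809] 20.35
```

View pics/s5.png

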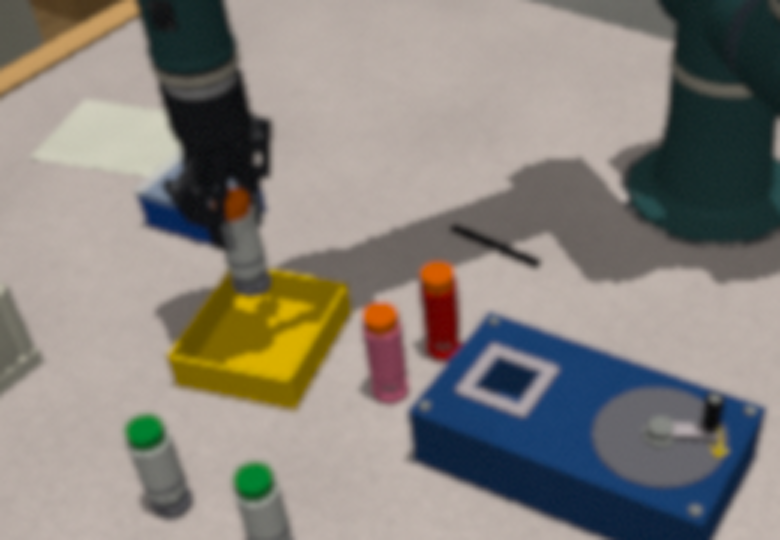

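The cartridge hangs upright above the tray's middle (crop (245,250)), the well is empty, and the neighbours are untouched. I lower it, slowly near the floor.

```bash
python3 -m creep '[[255,[0,0,-6],0],[255,[0,0,-12],0],[255,[0,0,-15],0],[255,[0,0,-15],0],[255,[0,0,-14],0],[255,[0,0,-8],0],[255,[0,0,-4],0],[255,[0,0,-2],0]]';python3 -m creep '[[255,[0,0,-1],0],[255,[0,0,-0.5],0],[255,[0,0,-0.5],0],[255,[0,0,-0.5],0],[255,[0,0,-0.5],0],[255,[0,0,-0.5],0],[255,[0,0,0],0],[255,[0,0,0],0]]'
```

```text
time: 21.07
tool_pos: [0.5171, -0.2875, 0.076]
tcp_rot: [1.152, 1.246, -1.153]
wrist_force: [-1.0, -0.1, -1.9]
width: 0.46
time: 21.73
tool_pos: [0.5174, -0.2877, 0.0733]
tcp_rot: [1.152, 1.245, -1.152]
wrist_force: [0.2, 0.5, -2.1]
width: 0.463
```

```bash
python3 -m creep '[[255,[0,0,-1],0],[255,[0,0,-1],0],[255,[0,0,-0.5],0],[255,[0,0,-0.5],0],[255,[0,0,-0.5],0],[255,[0,0,-0.5],0],[255,[0,0,0],0],[255,[0,0,0],0]]'
```

```text
time: 22.4
tool_pos: [0.5174, -0.2876, 0.0692]
tcp_rot: [1.152, 1.245, -1.152]
wrist_force: [0.2, -0.3, -1.6]
width: 0.459
```

```bash
python3 -m creep '[[255,[0,0,-0.4],0],[255,[0,0,-0.3],0],[255,[0,0,-0.3],0],[255,[0,0,-0.3],0],[255,[0,0,-0.3],0],[255,[0,0,-0.2],0],[255,[0,0,0],0],[255,[0,0,0],0]]'
```

```text
time: 23.07
tool_pos: [0.5174, -0.2876, 0.0675]
tcp_rot: [1.152, 1.245, -1.152]
wrist_force: [-0.3, 0.8, -2.1]
width: 0.458
```

```bash
python3 -m creep '[[255,[0,0,-0.3],0],[255,[0,0,-0.3],0],[255,[0,0,-0.3],0],[255,[0,0,-0.3],0],[255,[0,0,0],0],[255,[0,0,0],0],[255,[0,0,0],0],[255,[0,0,0],0]]'
```

```text
time: 23.73
tool_pos: [0.5176, -0.2878, 0.0668]
tcp_rot: [1.152, 1.244, -1.152]
wrist_force: [-2.9, -0.0, 5.7]
width: 0.461
```

The cartridge is on the tray floor (Fz changed from -2 to +6 N at the expected height). I open slowly, then retreat upward.

```bash
python3 -m creep '[[135,[0,0,0],0],[125,[0,0,0],0],[115,[0,0,0],0],[100,[0,0,0],0],[80,[0,0,0],0],[50,[0,0,0],0],[0,[0,0,0],0],[0,[0,0,0],0]]' 20;python3 -m creep '[[0,[0,0,0],0],[0,[0,0,0],0],[0,[0,0,5],0],[0,[0,0,15],0],[0,[0,0,25],0],[0,[0,0,30],0],[0,[0,0,30],0],[0,[0,0,25],0]]';python3 -m creep '[[0,[0,0,25],0],[0,[-10,15,0],0],[0,[-15,30,0],0],[0,[-15,35,0],0],[0,[-15,35,0],0],[0,[-15,35,0],0],[0,[-10,20,0],0],[0,[0,0,0],0]]'
python3 - <<'E'
from h import *
print(read_state()["tool_pos"],read_state()["time"])
p,d=read_camera("scene");cv2.imwrite("pics/s6.png",cv2.resize(p[40:260,80:350],None,fx=2.7,fy=2.7,interpolation=cv2.INTER_CUBIC))
p,d=read_camera("top");cv2.imwrite("pics/t6.png",p);C=cloud("top",d)
for n,x,y in(("spent",.5174,-.2878),("f1",.7245,-.0964),("f2",.7339,-.2202),("pink",.5003,-.1307),("red",.4183,-.1194),("b1",.734,.16),("b2",.588,.4765)):
    k=(np.hypot(C[...,0]-x,C[...,1]-y)<.045)&(C[...,2]>.1)&(C[...,2]<.15);print(n,k.sum(),np.median(C[k],0).round(4) if k.any() else "")
E
```

```text
time: 24.4
tool_pos: [0.5175, -0.2876, 0.0662]
tcp_rot: [1.152, 1.245, -1.152]
wrist_force: [-0.5, -0.7, -0.3]
width: 0.999
time: 25.07
tool_pos: [0.5178, -0.2879, 0.199]
tcp_rot: [1.152, 1.243, -1.152]
wrist_force: [0.3, -0.5, 0.3]
width: 1.0
time: 25.73
tool_pos: [0.4352, -0.1143, 0.2214]
tcp_rot: [1.151, 1.248, -1.15]
wrist_force: [-0.6, 0.5, 0.5]
width: 0.997
[ 0.43524701 -0.11427123  0.22140818] 25.7333
spent 115 [ 0.5165 -0.2865  0.1149]
f1 100 [ 0.7243 -0.0961  0.11  ]
f2 102 [ 0.7333 -0.2201  0.1097]
pink 50 [ 0.5007 -0.1238  0.1095]
red 51 [ 0.4186 -0.1127  0.1103]
b1 110 [0.7309 0.1584 0.1273]
b2 106 [0.5881 0.4742 0.1265]
```

View pics/s6.png

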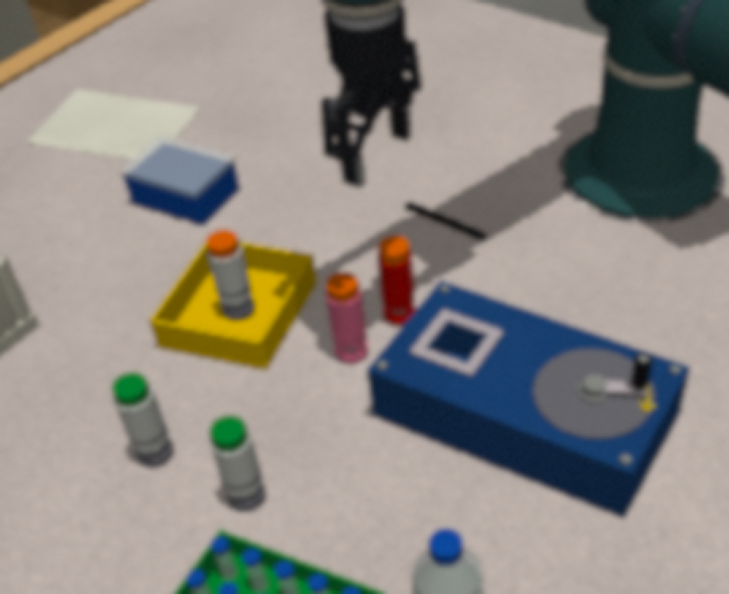

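View pics/t6.png

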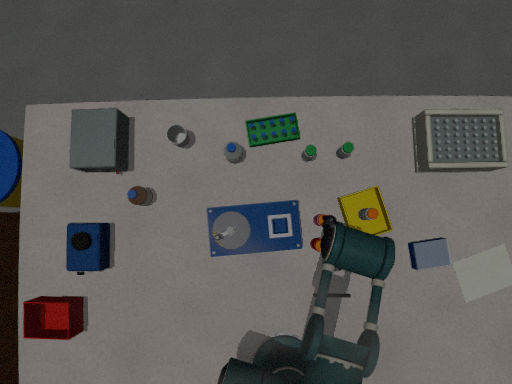

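The cartridge stands upright in the tray (crop (230,275); cap top at 0.115 m, as expected). The pink, red and green cartridges and the bottles are where they were, and the robot is clear. I hand in.

```bash
python3 -c "
from workcell import finish_job,read_state
print(read_state()['wrist_force']);print(finish_job())"
```

```text
[0.0547451  0.16272848 0.30586652]
the job is handed in; nothing more can be done
None
```

The spent cartridge is out of the press and standing upright in the yellow tray; I handed the job in at about 26 s of the 72 s allowed.

- **Crank:** I turned it clockwise about 1.5 turns, in 45° steps, until the knob force fell from about 12 N to about 1 N. When I let go of the knob it moved roughly 28° further clockwise. By my estimate it ended at most 76° past the start of the drop, inside the half-turn window.
- **Lift:** I raised the cartridge slowly to 7 mm, and it carried only its own weight (about 2 N), so the pins had let go. Then I lifted it straight out.
- **Placing:** I lowered it until it touched the tray floor, with about 6 N of contact, then opened the gripper and backed away. The last pictures show it upright near the tray centre with its top at 115 mm, as expected, and the wrist force near zero.
- **Other items:** The green-capped cartridges and bottles measured within about 3 mm of where they started. The arm half hid the pink and red look-alikes in the top view, so their readings came out about 7 mm off; the scene camera shows both standing where they were.

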